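# Set the crosscut sled's length stop from the clamped sample

### The job

Set the length stop of the crosscut sled from the wooden sample held under the hold-down clamp: hook a fingertip behind the lip of the sliding stop and draw the stop along its rail until its face rests against the end of the sample, then press its cam lever fully down to lock it there. Work with the fingertips only: grip and lift nothing, do not force the stop so hard that the sample shifts under its clamp, and leave the pencil and the tin of wax on the sled where they lie.

Things in the scene. Friction and masses are not known exactly. Their poses are not given: they have to be found in the camera images.
- sled: Crosscut sled, fixed to the saw table: plywood 240 (x) x 400 (y) x 12 mm; origin: centre of its underside, z up. A wooden fence, 24 mm thick, top 62 mm above the table, runs along its y at x = +85 mm, topped by a 20 mm wide aluminium rail (top 74 mm above the table). A toggle clamp, up to 105 mm high, at y = +155 mm on the fence holds the sample.
- stop (a joint): Travel (m) of the aluminium length stop along the rail: 0 at the rail's right end, where it starts, growing toward the sled's +y (left, to the sample), limit 0.205. About 3 N of friction; it stays where it is left and cannot be lifted off. Carriage 120 mm long (y), 50 mm wide, astride the rail; its flat top is 87 mm above the table.
- stop_lip (a point): Middle of the inner (sled -y) face of the stop's finger lip, 98 mm above the table. The lip stands across the carriage's left (+y) end: 50 mm wide (sled x), 6 mm thick with a rolled top edge 1 mm proud of this point, top 112 mm above the table. Behind it (-y) the flat carriage top (at 87 mm) is free for 70 mm, as far as the lever's yoke. Axes as the sled's.
- stop_face (a point): Centre of the stop's flat +y face, on an arm 44 mm wide that hangs from the carriage before the fence, from 86 down to 18 mm above the table; 7 mm beyond (+y of) the stop_lip point. This face is to rest against the sample's end.
- lever (a joint): Angle (rad) of the cam lever: 0 = raised 40 degrees (loose), 0.70 = flat down on its stop (locked; dead centre at 0.63). It starts loose, friction keeps it where it is left, and closing takes up to about 0.3 N m: press near its tip from above. Down, its eccentric presses a captive brake shoe on the rail, which holds the stop.
- lever_tip (a point): Top of the round end (20 mm) of the cam lever, a black bar 16 mm wide, 75 mm long from a pivot on the rail's centre line, 90 mm above the table, 89 mm toward sled -y from the stop_lip point, pivot axis along the rail. It leans toward sled -x and swings down that way. This point is 65 mm from the pivot; locked, it is 98 mm above the table.
- sample: Wooden sample, 45 x 140 x 32 mm, lying on the sled against the fence, its length (own y) along the sled's y, its left end overhanging the sled's edge. Origin: centre of its underside. The clamp's spring foot presses on it with about 35 N, so it withstands a push of about 30 N along the fence. The saw's guard (red nose) stands at x over 0.56, y 0.16 to 0.23 m: keep clear.
- sample_end (a point): Centre of the sample's right (-y) end face, 28 mm above the table: the end the stop must touch.
- pencil: Red carpenter pencil, 166 mm, lying on the sled's base near its front edge. Origin at the centre of its underside. To be left alone.
- tin: Round blue tin of slide wax, 69 mm across, 47 mm high, lying on the sled's base in front of the stop's rail. Origin at its underside. To be left alone.
There are look-alikes about, which are no part of the job. Leave any yellow look-alike of the sample alone.

How it is judged:
On the way, in this order (a step that is already met when the one before it is completed fails the run):
1. the stop, still loose, rests against the sample's end (gap under 2.5 mm) (y of stop_face in the frame of sample above -0.0725 m and value of joint lever below 0.3 rad), for 0.2 s.
2. the cam lever is down over its dead centre (value of joint lever above 0.64 rad), for 0.2 s.
At the end, for the whole second after the job is handed in: The stop's face is within 2.5 mm of the sample's end, the cam lever is down past its dead centre (over 0.64 rad), the sample is within 5 mm of where it was clamped, and all is at rest (y of stop_face in the frame of sample between -0.0725 and -0.0675 m and value of joint lever above 0.64 rad and distance of sample from where it was at the start of the episode below 0.005 m and velocity of joint stop below 0.005 m/s and linear speed of sample below 0.01 m/s); the robot touches nothing.
It fails at once if the sample was shifted under its clamp by more than 5 mm (distance of sample from where it was at the start of the episode above 0.005 m).
It fails at once if the fingers straddled the stop, its lip or its lever to grip it (the TCP down inside the lip, within 10 mm of the lever's tip, or sunk below the carriage's top) ((x of the grasp point in the frame of stop_lip between -0.025 and 0.025 m and y of the grasp point in the frame of stop_lip between 0 and 0.007 m and z of the grasp point in the frame of stop_lip between -0.05 and 0.018 m) or (x of the grasp point in the frame of stop_lip between -0.02 and 0.02 m and y of the grasp point in the frame of stop_lip between -0.11 and 0.007 m and z of the grasp point in the frame of stop_lip between -0.05 and -0.002 m) or distance between the grasp point and lever_tip below 0.01 m).
It fails at once if the pencil or the tin was moved more than 20 mm (distance of any of pencil, tin from where it was at the start of the episode above 0.02 m).
It also fails if it takes over 51 s, if anything falls off the work surface, if the arm or the gripper's body presses on something with over 40 N, if the wrist force passes 120 N, or if a joint passes its speed limit or range.

### The arm

A 7-joint arm with a two-finger parallel gripper is mounted at the origin on a cart in front of the work surface, level with it; the furniture and walls round the work are solid. World frame = base frame: x ahead of the robot, y to its left, z up, the work surface at z = 0. Lengths are in m, angles in rad, forces in N, time in s.
With the tool pointing down it reaches from about 0.425 to 0.875 m from the base axis. Payload 9.9 kg.
Tool frame: the origin (TCP) lies between the finger pads, 19 mm behind the fingertips; this is the grasp point; z points along the fingers, y is the line along which they close (so a half turn about z gives the same grasp; the last joint's range is limited). The gripper opens to 85 mm and grips with 20 to 120 N. Pads are 22 mm wide; open, the fingers measure 114 mm over their backs; the gripper's body (76 mm by 85 mm) begins 54 mm behind the grasp point. The pads swing forward as they close: fully open they stand 13 mm farther back than shut.
Start: joints at [-1.347, 0.576, 0.025, 1.437, -0.015, 1.129, -0.057], TCP at [0.204, 0.643, 0.25] pointing down, gripper open.
Joint ranges: [-2.76, 2.76], [-0.34, 2.15], [-1.52, 1.57], [0.19, 2.46], [-1.09, 4.23], [0.17, 1.99], [-2.82, 2.82]. Speed limits (rad/s): [2.22, 2.22, 3.01, 3.01, 3.14, 3.14, 3.14].

### API

Orientations are given as a unit quaternion [w, x, y, z].
In Python, from station import sensors, vision, r gives the robot as it stands.
- The arm moves only by the shell command python3 -m inch 'ROWS' [FORCE]. ROWS is text: rows parted by semicolons, each of 7 numbers parted by spaces: the shift along the tool's x, y, z in mm, then the turn, a rotation vector about the tool's x, y, z in rad, then the opening in per cent of the stroke, from 0 (shut) to 100 (fully open). A call has 1 to 8 rows; each row is the pose to reach, as a shift and turn from the pose commanded when the call began, along the tool's axes at that moment; what a row does not reach only later rows make up. A row lasts 1/12 s, in which the tool goes at most 41.7 mm and 7.16 degrees, less where a joint would pass 70% of its speed; a pose out of reach is approached as far as the arm can. A call with a gripper value outside its range is refused whole. The fingers move at their own pace and stop on an object; FORCE is the grip in N (left out, the last holds). Time passes only in rows, so rows that repeat a pose let the fingers close. It gives the time, the measured TCP pose, the force, the opening and the grip force at its end, in the units of the state.
- sensors.read_state(): the state, without advancing time (a new reading comes with each control period).
- vision.snapshot(name): name is "scene" or "side" or "wrist"; returns (picture, depth): 480x640x3 uint8, blue, green, red; 480x640 float32, m along the optical axis (not along the pixel's ray), 0 where there is no reading.
- vision.camera_info(name): a dict with "vertical_fov" (degrees; the focal length in pixels is half the picture's height over the tangent of half this angle, whatever the lens; pixels are square), "cx", "cy" (the principal point, pixels), "world_to_cam" (4x4, takes a point from world to camera coordinates); the wrist camera has in their place "T_tool_cam" (4x4, takes a point from camera to tool coordinates, whose origin is the TCP and whose axes are the flange's). Camera axes: x right, y down, z forward; pixel columns grow to the right and rows downward; lengths in m; the calibration is good to about 2 mm. A picture is of the moment at which its call begins: read the wrist's pose just before it. camera_info takes no time and is no camera call.
- r.hand_in(): hands the job in; it is judged then, once.
The state is a dict: "time_s": time; "joints": joint angles; "qd": joint speeds; "tau": joint torques, N m; "tcp_pos": TCP position; "tool_rot": TCP orientation; "contact_force": force on the tool from outside, world axes, zero at the start; "wrist_torque": the same for the moment, N m; "gripper_width": finger opening in m; "gripper_force": force on a finger pad.
Only numpy, scipy, OpenCV 4.12 (cv2) and the standard library are available. Lean on these libraries where they do the work, as an engineer would, in place of code of your own. Each camera call takes 0.05 s, during which the arm holds its last target. There are 200 camera calls.

## Working session

There is one attempt and no reset: what is moved stays moved. The work goes in short steps, Python scripts to look and compute and a shell command to move; the robot and the scene stay as the last step left them, time stands still between calls to the robot, and variables do not carry over. Pictures are saved under pics/ and viewed, at most 10 in all, crops included, and the job is handed in when it is done.

```bash
ls; mkdir -p pics; python3 - <<'E'
from station import sensors, vision, r
import cv2,numpy as np
s=sensors.read_state();print(s['time_s'],s['tcp_pos'],s['tool_rot'],s['gripper_width'])
for n in ("scene","side"):
    p,d=vision.snapshot(n);cv2.imwrite(f"pics/{n}0.png",p);np.savez(f"pics/{n}0.npz",p=p,d=d)
    c=vision.camera_info(n);print(n,c)
print(vision.camera_info("wrist"))
E
```

```text
pics
0.0 [0.20435151 0.64286811 0.24914407] [-9.13825510e-05  1.53268584e-01  9.88184216e-01 -8.29611824e-04] 0.08524950738754093
scene {'vertical_fov': 42.765806507704205, 'cx': 314.8038378541411, 'cy': 239.4571075691483, 'world_to_cam': array([[ 0.49885151, -0.86667308, -0.00499515, -0.26046242],
       [-0.67789787, -0.38658972, -0.62530222,  0.39784484],
       [ 0.54000153,  0.31531915, -0.7803667 ,  1.49781748],
       [ 0.        ,  0.        ,  0.        ,  1.        ]])}
side {'vertical_fov': 43.15263266191057, 'cx': 319.56976415283566, 'cy': 239.28849459134747, 'world_to_cam': array([[ 9.21514427e-01, -3.88343545e-01,  6.72715508e-04,
        -4.24110729e-01],
       [-2.48955504e-01, -5.92083222e-01, -7.66458489e-01,
         2.01468065e-01],
       [ 2.98047510e-01,  7.06135079e-01, -6.42293493e-01,
         1.49080528e+00],
       [ 0.00000000e+00,  0.00000000e+00,  0.00000000e+00,
         1.00000000e+00]])}
{'vertical_fov': 58.86423209202549, 'cx': 314.2015055672809, 'cy': 235.3558283214588, 'T_tool_cam': array([[-1.67585176e-04, -9.62745489e-01, -2.70409125e-01,
         6.78037009e-02],
       [ 9.99999958e-01, -9.78338207e-05, -2.71426121e-04,
         9.83403528e-04],
       [ 2.34859115e-04, -2.70409160e-01,  9.62745465e-01,
        -1.23718789e-01],
       [ 0.00000000e+00,  0.00000000e+00,  0.00000000e+00,
         1.00000000e+00]])}
```

View pics/scene0.png

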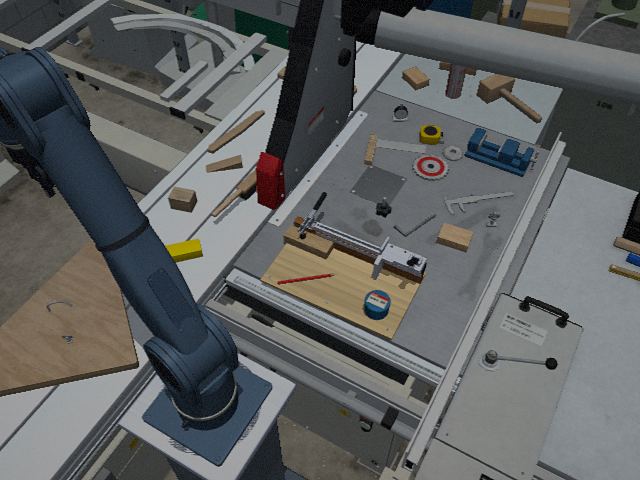

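View pics/side0.png

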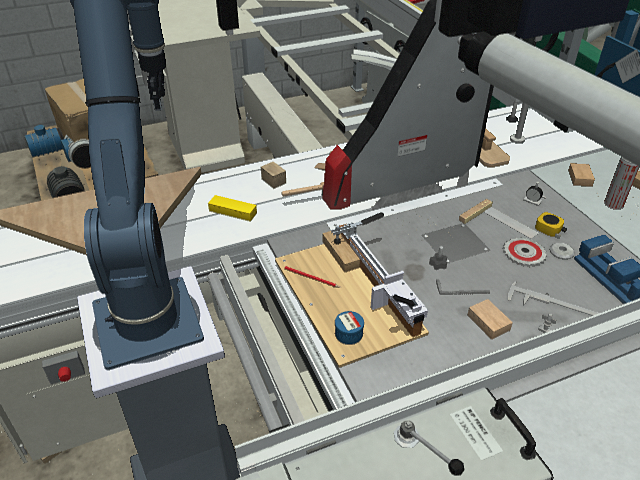

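The scene view shows the sled around (345,280), with the stop at its right end (400,262), the sample at (310,240), the pencil at (305,279) and the tin at (377,304). The look-alikes are the yellow bar at (183,250), which is off the sled, and loose wooden blocks at (455,236) and (183,198). The sample is the one under the clamp against the fence. I'll enlarge both views to confirm it.

```bash
cat > h.py <<'E'
from station import sensors, vision, r
import cv2,numpy as np
from scipy.spatial.transform import Rotation as R
def ray(n,uv,z):
    c=vision.camera_info(n);f=240/np.tan(np.radians(c['vertical_fov']/2))
    T=np.linalg.inv(c['world_to_cam']);uv=np.atleast_2d(uv).astype(float)
    d=np.c_[(uv[:,0]-c['cx'])/f,(uv[:,1]-c['cy'])/f,np.ones(len(uv))]@T[:3,:3].T
    o=T[:3,3];return o+d*((z-o[2])/d[:,2])[:,None]
def proj(n,P):
    c=vision.camera_info(n);f=240/np.tan(np.radians(c['vertical_fov']/2))
    q=np.atleast_2d(P)@c['world_to_cam'][:3,:3].T+c['world_to_cam'][:3,3]
    return q[:,:2]/q[:,2:]*f+[c['cx'],c['cy']]
E
python3 - <<'E'
from h import *
a=cv2.imread('pics/scene0.png')[180:345,250:440];b=cv2.imread('pics/side0.png')[200:370,262:442]
a=cv2.resize(a,(400,347),interpolation=cv2.INTER_CUBIC)
A=cv2.imread('pics/scene0.png')[180:345,250:440];B=cv2.imread('pics/side0.png')[205:370,262:452]
cv2.imwrite('pics/crop.png',cv2.resize(np.vstack([A]),None,fx=4,fy=3.6,interpolation=cv2.INTER_CUBIC))
cv2.imwrite('pics/crop2.png',cv2.resize(B,None,fx=4,fy=3.6,interpolation=cv2.INTER_CUBIC))
p=cv2.imread('pics/scene0.png');hsv=cv2.cvtColor(p,cv2.COLOR_BGR2HSV)
m=cv2.inRange(hsv,(12,50,150),(28,255,255));m[:180]=0;m[:,:250]=0;m[:,450:]=0
m=cv2.morphologyEx(m,cv2.MORPH_CLOSE,np.ones((3,3)))
c=max(cv2.findContours(m,0,2)[0],key=cv2.contourArea)[:,0]
P=ray('scene',c,.012)[:,:2].astype(np.float32);print(cv2.minAreaRect(P))
print(cv2.approxPolyDP(c,3,True)[:,0].tolist())
for k in cv2.approxPolyDP(c,3,True)[:,0]: print(k,ray('scene',k,.012)[0,:2].round(3))
E
```

```text
((0.49067217111587524, -0.10986967384815216), (0.14738523960113525, 0.3989388644695282), 3.217374324798584)
[[270, 267], [293, 277], [301, 277], [292, 269], [307, 275], [334, 272], [332, 277], [303, 281], [331, 291], [317, 285], [315, 280], [319, 279], [363, 299], [361, 307], [368, 291], [381, 289], [391, 297], [390, 311], [402, 316], [418, 285], [408, 283], [400, 289], [401, 280], [380, 273], [373, 280], [371, 264], [335, 249], [324, 260], [286, 244], [274, 260], [277, 264]]
[270 267] [0.413 0.084]
[293 277] [0.416 0.009]
[301 277] [ 0.427 -0.01 ]
[292 269] [0.438 0.026]
[307 275] [ 0.441 -0.022]
[334 272] [ 0.488 -0.082]
[332 277] [ 0.47  -0.086]
[303 281] [ 0.418 -0.022]
[331 291] [ 0.427 -0.106]
[317 285] [ 0.425 -0.063]
[315 280] [ 0.437 -0.05 ]
[319 279] [ 0.446 -0.058]
[363 299] [ 0.448 -0.194]
[361 307] [ 0.422 -0.201]
[368 291] [ 0.478 -0.194]
[381 289] [ 0.501 -0.223]
[391 297] [ 0.491 -0.258]
[390 311] [ 0.449 -0.275]
[402 316] [ 0.451 -0.309]
[418 285] [ 0.564 -0.306]
[408 283] [ 0.556 -0.279]
[400 289] [ 0.527 -0.268]
[401 280] [ 0.556 -0.258]
[380 273] [ 0.549 -0.196]
[373 280] [ 0.517 -0.19 ]
[371 264] [ 0.564 -0.16 ]
[335 249] [ 0.561 -0.045]
[324 260] [ 0.51  -0.037]
[286 244] [0.506 0.088]
[274 260] [0.439 0.087]
[277 264] [0.432 0.072]
```

View pics/crop.png

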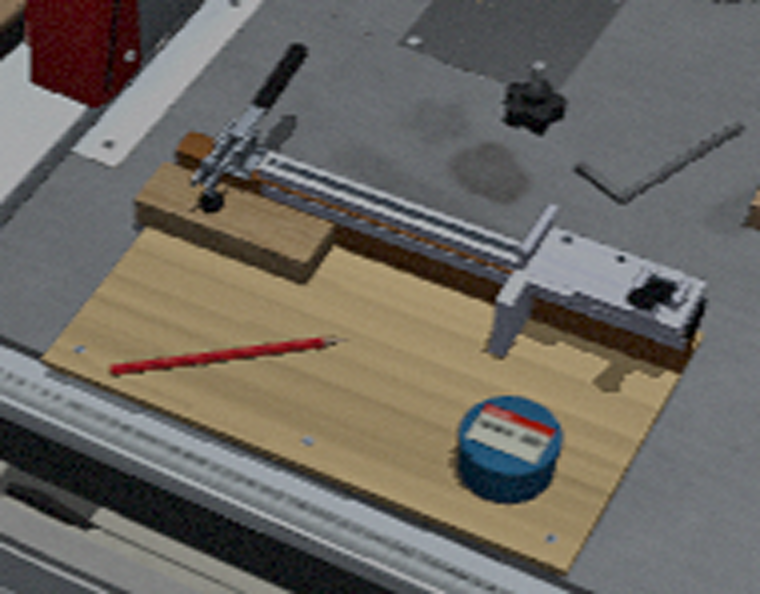

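View pics/crop2.png

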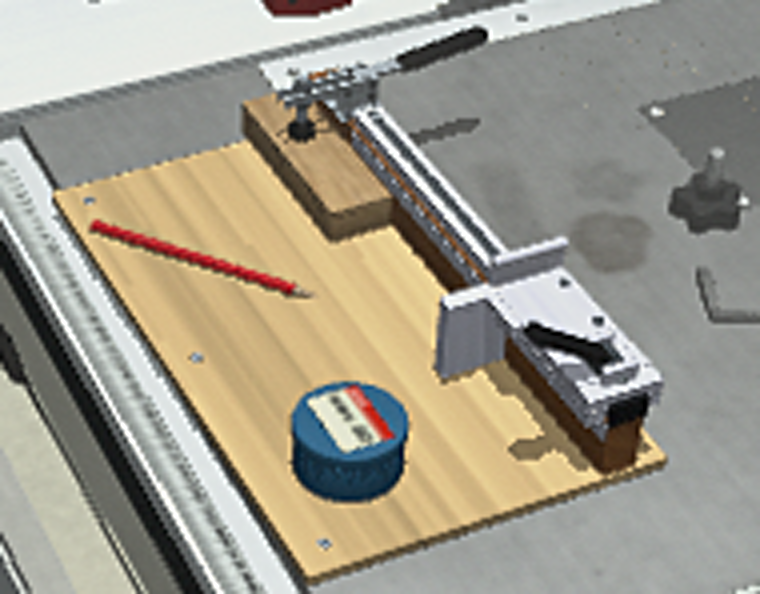

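The crops confirm the sample: brown, under the clamp foot, with its end edge at (305–333, 232–262) in the scene crop. The stop lip is at (515–555, 208–262) and the black lever near (650,293). Next I'll turn these into positions.

```bash
python3 - <<'E'
from h import *
def S(x,y,z): return ray('scene',(250+x/4,180+y/3.6),z)[0].round(4)
def D(x,y,z): return ray('side',(262+x/4,205+y/3.6),z)[0].round(4)
print('FL',S(42,358,.012),D(55,192,.012));print('FR',S(568,573,.012),D(310,580,.012));print('RR',D(665,460,.012))
print('sample F,R',S(305,262,.044),S(333,232,.044),D(335,222,.044),D(390,200,.044))
print('lip far/near',S(555,208,.112),D(568,240,.112),D(490,262,.112))
print('tip locked-ish',D(530,328,.135)) 
FL=(S(42,358,.012)+D(55,192,.012))[:2]/2;FR=(S(568,573,.012)+D(310,580,.012))[:2]/2
y=FL-FR;print(np.linalg.norm(y));y/=np.linalg.norm(y);x=np.array([y[1],-y[0]]);o=(FL+FR)/2+x*.12
print('yaw',np.degrees(np.arctan2(-y[0],y[1])),'o',o)
for k in [S(305,262,.044),S(333,232,.044),D(335,222,.044),D(390,200,.044),S(555,208,.112),D(568,240,.112),D(490,262,.112),D(530,328,.135),D(665,460,.012)]:print((k[:2]-o)@x,(k[:2]-o)@y)
E
```

```text
FL [0.3635 0.0835 0.012 ] [0.366  0.0833 0.012 ]
FR [ 0.3744 -0.3163  0.012 ] [ 0.3755 -0.3171  0.012 ]
RR [ 0.6113 -0.3088  0.012 ]
sample F,R [ 0.5147 -0.0418  0.044 ] [ 0.5507 -0.0445  0.044 ] [ 0.5121 -0.0522  0.044 ] [ 0.5554 -0.0447  0.044 ]
lip far/near [ 0.5985 -0.1897  0.112 ] [ 0.6013 -0.1895  0.112 ] [ 0.5481 -0.1902  0.112 ]
tip locked-ish [ 0.5284 -0.2731  0.135 ]
0.4002299963770832
yaw 1.460360888079666 o [ 0.48981102 -0.11359176]
0.02671053027389271 0.07113413601607341
0.0626300268886725 0.06751754052572378
0.023846327164738505 0.06080377587958678
0.06732340323977994 0.06719782435962353
0.10671402898674787 -0.0788534974531636
0.10951821660426604 -0.07872492138323925
0.05631765644450499 -0.07806887360476986
0.034511319890517124 -0.1604398860186902
0.11647456676592881 -0.1982410257057461
```

```bash
python3 -m inch '-41 -48 0 0 0 -0.08 0; -82 -95 0 0 0 -0.16 0; -123 -143 0 0 0 -0.25 0; -164 -190 0 0 0 -0.333 0; -200 -232 0 0 0 -0.333 0; -200 -232 0 0 0 -0.333 0; -200 -232 0 0 0 -0.333 0; -200 -232 0 0 0 -0.333 0'; python3 -c "
from h import *
s=sensors.read_state();print(s['time_s'],s['tcp_pos'],R.from_quat(s['tool_rot'],scalar_first=True).as_matrix().round(4))"
```

```text
time_s: 0.77
tcp_pos: [0.3271, 0.3554, 0.2499]
tool_rot: [0.0, -0.01, 1.0, -0.002]
contact_force: [-0.1, -1.0, 0.2]
gripper_width: -0.0002
gripper_force: 0.0
0.7667 [0.32705235 0.35538335 0.24988874] [[-9.998e-01 -1.940e-02  5.000e-04]
 [-1.940e-02  9.998e-01 -3.200e-03]
 [-4.000e-04 -3.200e-03 -1.000e+00]]
```

```bash
python3 -m inch '-15 -37 0 0 0 0 0; -30 -74 0 0 0 0 0; -45 -111 0 0 0 0 0; -60 -148 0 0 0 0 0; -75 -185 0 0 0 0 0; -90 -222 0 0 0 0 0; -105 -258 0 0 0 0 0; -120 -295 0 0 0 0 0' >/dev/null;  python3 -m inch '-15 -37 0 0 0 0 0; -30 -74 0 0 0 0 0; -45 -111 0 0 0 0 0; -60 -148 0 0 0 0 0; -75 -185 0 0 0 0 0; -90 -222 0 0 0 0 0; -105 -258 0 0 0 0 0; -120 -295 0 0 0 0 0' >/dev/null; python3 -m inch '0 0 0 0 0 0 0; 0 0 0 0 0 0 0; 0 0 0 0 0 0 0'; python3 - <<'E'
from h import *
s=sensors.read_state();Rt=R.from_quat(s['tool_rot'],scalar_first=True).as_matrix()
print(s['tcp_pos'],Rt.round(4))
p,d=vision.snapshot('wrist');np.savez('pics/w1.npz',p=p,d=d,t=s['tcp_pos'],R=Rt);cv2.imwrite('pics/w1.png',p)
E
```

```text
time_s: 2.35
tcp_pos: [0.5792, -0.2217, 0.2493]
tool_rot: [-0.001, -0.012, 1.0, 0.0]
contact_force: [0.9, 0.4, -0.0]
gripper_width: 0.0001
gripper_force: 0.0
[ 0.57922485 -0.22174768  0.24930039] [[-9.997e-01 -2.500e-02 -1.300e-03]
 [-2.500e-02  9.997e-01  9.000e-04]
 [ 1.300e-03  1.000e-03 -1.000e+00]]
```

View pics/w1.png

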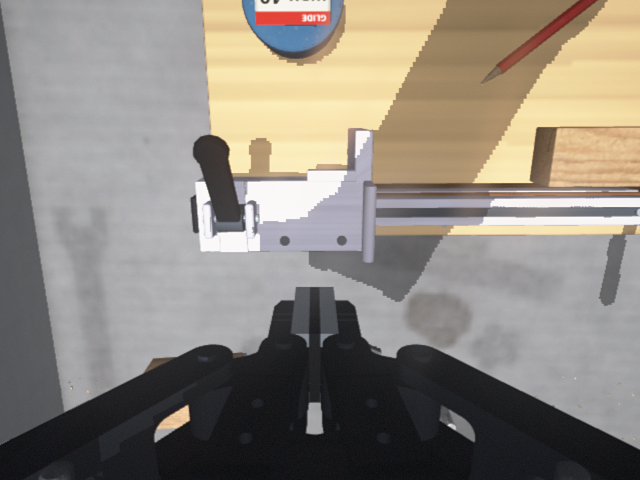

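The wrist view shows the lip top running from (362,183) to (375,262), the lever's round end at (208,147), and the sample's top end edge at u≈553, v 127–186. The shut fingers are at (315,310).

```bash
cat >> h.py <<'E'
def wray(uv,z,t,Rt):
    c=vision.camera_info('wrist');f=240/np.tan(np.radians(c['vertical_fov']/2));M=c['T_tool_cam']
    T=np.eye(4);T[:3,:3]=Rt;T[:3,3]=t;T=T@M;uv=np.atleast_2d(uv).astype(float)
    d=np.c_[(uv[:,0]-c['cx'])/f,(uv[:,1]-c['cy'])/f,np.ones(len(uv))]@T[:3,:3].T
    return T[:3,3]+d*((z-T[2,3])/d[:,2])[:,None]
E
python3 - <<'E'
from h import *
w=np.load('pics/w1.npz');t,Rt=w['t'],w['R']
for n,uv,z in [('lip in near',(362,190),.112),('lip in far',(363,260),.112),('lip out far',(375,260),.112),('carr back near',(197,183),.087),('carr back far',(201,250),.087),('tip',(211,150),.138),('pivot',(228,217),.095),('smp front',(553,127),.044),('smp rear',(550,186),.044),('corner sled',(209,182),.012)]:
    P=wray(uv,z,t,Rt)[0];print(n,P.round(4),'tool-rel mm',((P-t)@Rt*1000).round(1),'depth',w['d'][uv[1],uv[0]])
E
```

```text
lip in near [ 0.5549 -0.192   0.112 ] tool-rel mm [ 23.4  30.2 137.4] depth 0.28783116
lip in far [ 0.6006 -0.1888  0.112 ] tool-rel mm [-22.4  32.2 137.3] depth 0.27726904
lip out far [ 0.6004 -0.1811  0.112 ] tool-rel mm [-22.4  40.  137.3] depth 0.39375293
carr back near [ 0.557  -0.3007  0.087 ] tool-rel mm [ 23.9 -78.5 162.3] depth 0.28931242
carr back far [ 0.6045 -0.3002  0.087 ] tool-rel mm [-23.5 -79.2 162.2] depth 0.30037794
tip [ 0.5308 -0.2783  0.138 ] tool-rel mm [ 49.7 -55.4 111.3] depth 0.22979821
pivot [ 0.5782 -0.2788  0.095 ] tool-rel mm [  2.3 -57.2 154.2] depth 0.27757248
smp front [ 0.515  -0.0433  0.044 ] tool-rel mm [ 59.5 179.8 205.6] depth 0.33169982
smp rear [ 0.5594 -0.0378  0.044 ] tool-rel mm [ 15.  184.2 205.5] depth 0.33145055
corner sled [ 0.5678 -0.3108  0.012 ] tool-rel mm [ 13.4 -89.  237.2] depth 0.2499016
```

```bash
python3 -m inch '0 0 40 0 0 0 0; 0 0 80 0 0 0 0; 0 0 110 0 0 0 0; 0 0 125 0 0 0 0; 0 0 134 0 0 0 0; 0 0 137 0 0 0 0; 0 0 137 0 0 0 0; 0 0 137 0 0 0 0'; python3 -m inch '0 4 0 0 0 0 0; 0 8 0 0 0 0 0; 0 12 0 0 0 0 0; 0 16 0 0 0 0 0; 0 20 0 0 0 0 0; 0 24 0 0 0 0 0; 0 28 0 0 0 0 0; 0 32 0 0 0 0 0'
```

```text
time_s: 3.07
tcp_pos: [0.5804, -0.222, 0.1143]
tool_rot: [0.001, -0.013, 1.0, -0.0]
contact_force: [0.3, -0.2, -0.1]
gripper_width: 0.0001
gripper_force: 0.0
time_s: 3.73
tcp_pos: [0.579, -0.1905, 0.1133]
tool_rot: [0.0, -0.012, 1.0, -0.0]
contact_force: [0.4, -3.2, 3.2]
gripper_width: -0.0002
gripper_force: 1.8
```

```bash
python3 -m inch '0 12 0 0 0 0 0; 0 24 0 0 0 0 0; 0 38 0 0 0 0 0; 0 52 0 0 0 0 0; 0 66 0 0 0 0 0; 0 80 0 0 0 0 0; 0 92 0 0 0 0 0; 0 100 0 0 0 0 0'; python3 -m inch '0 3 0 0 0 0 0; 0 6 0 0 0 0 0; 0 9 0 0 0 0 0; 0 11 0 0 0 0 0; 0 12 0 0 0 0 0; 0 12 0 0 0 0 0';  python3 - <<'E'
from h import *
s=sensors.read_state();Rt=R.from_quat(s['tool_rot'],scalar_first=True).as_matrix()
print(s['tcp_pos'])
p,d=vision.snapshot('wrist');np.savez('pics/w2.npz',p=p,d=d,t=s['tcp_pos'],R=Rt);cv2.imwrite('pics/w2.png',p)
E
```

```text
time_s: 4.4
tcp_pos: [0.576, -0.0876, 0.1129]
tool_rot: [-0.0, -0.014, 1.0, 0.0]
contact_force: [-0.6, -3.0, 3.4]
gripper_width: -0.0001
gripper_force: 1.8
time_s: 4.9
tcp_pos: [0.5758, -0.0783, 0.1129]
tool_rot: [-0.0, -0.012, 1.0, 0.0]
contact_force: [-1.5, -1.8, 1.4]
gripper_width: -0.0002
gripper_force: 0.9
[ 0.57581354 -0.07828362  0.11288695]
```

View pics/w2.png

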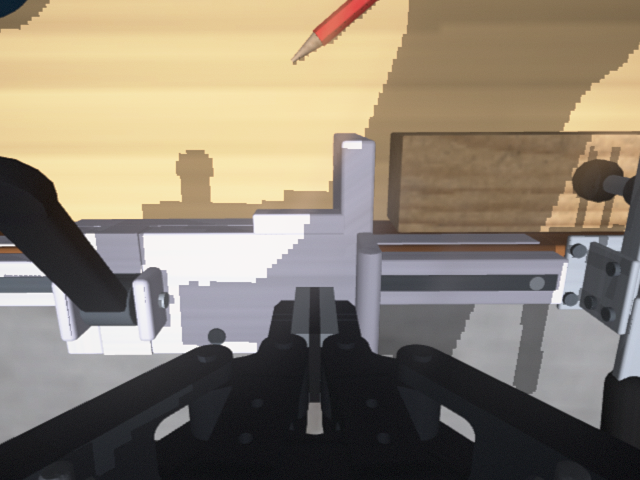

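The stop face (u≈374) is roughly 15 mm short of the sample's end (u≈390–402), and the lip is hooked as intended. I'll creep from here.

```bash
python3 -m inch '0 2 0 0 0 0 0; 0 4 0 0 0 0 0; 0 6 0 0 0 0 0; 0 8 0 0 0 0 0; 0 9 0 0 0 0 0; 0 10 0 0 0 0 0; 0 11 0 0 0 0 0'; for i in 1 2 3; do python3 -m inch '0 0.6 0 0 0 0 0; 0 1.2 0 0 0 0 0' | grep -E 'time|tcp|contact'; done
```

```text
time_s: 5.53
tcp_pos: [0.5755, -0.0671, 0.1129]
tool_rot: [-0.0, -0.013, 1.0, -0.0]
contact_force: [-1.2, -3.3, 0.9]
gripper_width: -0.0
gripper_force: 1.6
time_s: 5.7
tcp_pos: [0.5755, -0.066, 0.1129]
contact_force: [-1.8, -3.2, 0.4]
time_s: 5.87
tcp_pos: [0.5755, -0.0648, 0.1129]
contact_force: [-1.2, -3.1, -0.2]
time_s: 6.03
tcp_pos: [0.5754, -0.0636, 0.1129]
contact_force: [-2.0, -3.1, 0.8]
```

```bash
for i in 1 2 3 4; do python3 -m inch '0 0.5 0 0 0 0 0; 0 1 0 0 0 0 0; 0 1 0 0 0 0 0' | grep -E 'tcp|contact'; done
```

```text
tcp_pos: [0.5754, -0.0625, 0.1129]
contact_force: [-1.8, -2.8, 0.8]
tcp_pos: [0.5754, -0.0615, 0.1129]
contact_force: [-2.7, -2.1, 0.6]
tcp_pos: [0.5754, -0.0607, 0.113]
contact_force: [-2.6, -3.8, -0.6]
tcp_pos: [0.5754, -0.0606, 0.113]
contact_force: [-3.2, -6.4, -0.2]
```

```bash
python3 -m inch '0 0.5 0 0 0 0 0; 0 1 0 0 0 0 0; 0 1 0 0 0 0 0; 0 1 0 0 0 0 0; 0 1 0 0 0 0 0'; python3 -m inch '0 -3 0 0 0 0 0; 0 -7 0 0 0 0 0; 0 -12 0 0 0 0 0; 0 -12 0 0 0 0 0';  python3 -m inch '0 0 -25 0 0 0 0; 0 0 -60 0 0 0 0; 0 0 -75 0 0 0 0; 0 0 -75 0 0 0 0; 0 0 -75 0 0 0 0;0 0 -75 0 0 0 0'; python3 - <<'E'
from h import *
s=sensors.read_state();Rt=R.from_quat(s['tool_rot'],scalar_first=True).as_matrix()
print(s['tcp_pos'],Rt.round(4))
p,d=vision.snapshot('wrist');np.savez('pics/w3.npz',p=p,d=d,t=s['tcp_pos'],R=Rt);cv2.imwrite('pics/w3.png',p)
E
```

```text
time_s: 7.45
tcp_pos: [0.5754, -0.0605, 0.113]
tool_rot: [0.0, -0.012, 1.0, -0.001]
contact_force: [-1.7, -9.0, -1.5]
gripper_width: 0.0001
gripper_force: 4.4
time_s: 7.78
tcp_pos: [0.5763, -0.0714, 0.1132]
tool_rot: [0.0, -0.012, 1.0, -0.0]
contact_force: [0.1, -0.8, 0.0]
gripper_width: 0.0001
gripper_force: 0.0
time_s: 8.28
tcp_pos: [0.5755, -0.0702, 0.1874]
tool_rot: [-0.0, -0.013, 1.0, 0.0]
contact_force: [-1.0, 0.9, 0.1]
gripper_width: -0.0
gripper_force: 0.0
[ 0.57548611 -0.07019865  0.18741703] [[-9.997e-01 -2.570e-02 -6.000e-04]
 [-2.570e-02  9.997e-01  4.000e-04]
 [ 6.000e-04  4.000e-04 -1.000e+00]]
```

View pics/w3.png

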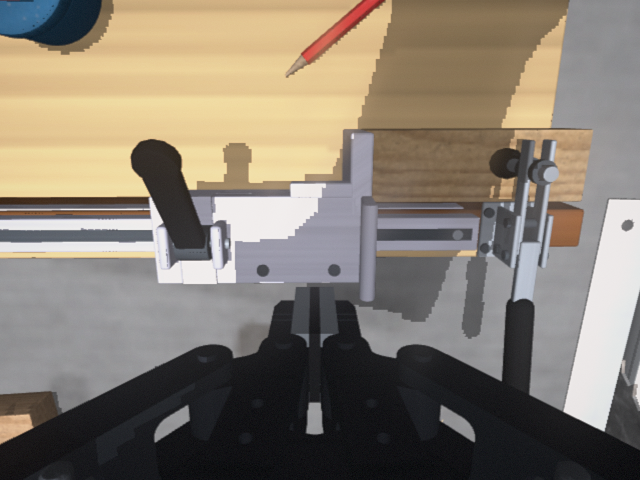

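The face now meets the sample's end at u≈372, with no gap visible. The lever's round end is at (157,160) and its pivot near (192,243).

```bash
python3 - <<'E'
from h import *
w=np.load('pics/w3.npz');t,Rt=w['t'],w['R']
for n,uv,z in [('lip in near',(361,200),.112),('lip in far',(362,298),.112),('tip',(157,160),.138),('pivot',(192,243),.095)]:
    P=wray(uv,z,t,Rt)[0];print(n,P.round(4),'tool-rel mm',((P-t)@Rt*1000).round(1))
E
```

```text
lip in near [ 0.5458 -0.048   0.112 ] tool-rel mm [29.  22.9 75.4]
lip in far [ 0.5962 -0.0447  0.112 ] tool-rel mm [-21.4  24.9  75.4]
tip [ 0.5266 -0.1341  0.138 ] tool-rel mm [ 50.4 -62.7  49.4]
pivot [ 0.5744 -0.1344  0.095 ] tool-rel mm [  2.6 -64.2  92.4]
```

```bash
python3 -m inch '28 -32 0 0 0 0 0; 57 -65 0 0 0 0 0; 57 -65 0 0 0 0 0; 57 -65 0 0 0 0 0; 57 -65 10 0 0 0 0; 57 -65 20 0 0 0 0; 57 -65 26 0 0 0 0; 57 -65 30 0 0 0 0' | grep -E 'tcp|contact'; python3 -m inch '0 0 4 0 0 0 0; 0 0 8 0 0 0 0; 0 0 12 0 0 0 0; 0 0 16 0 0 0 0; 0 0 20 0 0 0 0; 0 0 24 0 0 0 0; 0 0 28 0 0 0 0; 0 0 32 0 0 0 0' | grep -E 'tcp|contact';  python3 -m inch '0 0 3 0 0 0 0; 0 0 5 0 0 0 0; 0 0 6 0 0 0 0; 0 0 7 0 0 0 0; 0 0 7 0 0 0 0' | grep -E 'time|tcp|contact'
```

```text
tcp_pos: [0.5196, -0.1359, 0.1561]
contact_force: [-3.0, 0.3, 4.1]
tcp_pos: [0.5204, -0.137, 0.1256]
contact_force: [-2.9, -0.7, 6.0]
time_s: 10.08
tcp_pos: [0.5206, -0.137, 0.1188]
contact_force: [-0.4, 0.2, 0.3]
```

```bash
for i in 1 2 3 ; do python3 -m inch '0 0 0.7 0 0 0 0; 0 0 1.4 0 0 0 0; 0 0 1.4 0 0 0 0' | grep -E 'tcp|contact'; done
```

```text
tcp_pos: [0.5205, -0.137, 0.1176]
contact_force: [-0.0, -0.6, 0.1]
tcp_pos: [0.5204, -0.1371, 0.1168]
contact_force: [-4.2, 1.0, 9.7]
tcp_pos: [0.5204, -0.1371, 0.1164]
contact_force: [-6.7, 1.7, 22.4]
```

The lever is down hard on its stop: 22 N, with the fingertip at about 97 mm. I'll lift clear and check.

```bash
python3 -m inch '0 0 -10 0 0 0 0; 0 0 -40 0 0 0 0; 0 20 -75 0 0 0 0; 0 50 -75 0 0 0 0; 0 65 -75 0 0 0 0; 0 65 -75 0 0 0 0; 0 65 -75 0 0 0 0'; python3 - <<'E'
from h import *
p,d=vision.snapshot('wrist');cv2.imwrite('pics/w4.png',p)
E
```

```text
time_s: 11.42
tcp_pos: [0.5189, -0.0712, 0.19]
tool_rot: [0.0, -0.014, 1.0, 0.0]
contact_force: [0.4, -1.0, 0.1]
gripper_width: 0.0003
gripper_force: 0.0
```

View pics/w4.png

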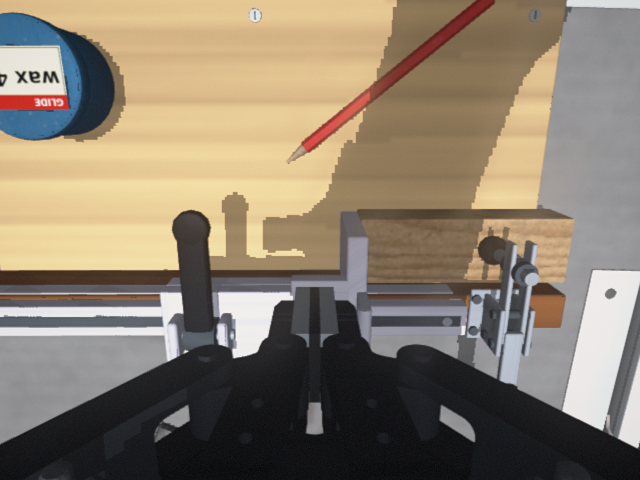

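The lever now lies flat, with its tip at (191,228). The stop face at u≈366 still meets the sample, and the pencil and tin have not moved.

```bash
python3 -c "
from station import r
print(r.hand_in())"
```

```text
the job is handed in; nothing more can be done
None
```

I drew the stop up against the sample's end, pressed the cam lever flat down to lock it, and handed the job in at about 11.5 s; the verdict was not shown.

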